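# Find the rocking jar lid on the hall table and press it home

### The arm

A 6-joint arm with a two-finger parallel gripper is mounted at the origin on the work surface. World frame = base frame: x ahead of the robot, y to its left, z up, the work surface at z = 0. Lengths are in m, angles in rad, forces in N, time in s.
With the tool pointing down it reaches from about 0.225 to 0.875 m from the base axis. Payload 3.4 kg.
Tool frame: the origin (TCP) lies at the very end of the fingers, on their centre line; the grasp point (between the pads) lies 19 mm behind it; z points along the fingers, x is the direction in which the jaws open and shut, and the axes are right-handed (so a half turn about z gives the same grasp; the last joint's range is limited). The gripper opens to 85 mm and grips with 20 to 120 N. Pads are 22 mm wide; open, the fingers measure 114 mm over their backs; the gripper's body (76 mm by 85 mm) begins 54 mm behind the grasp point. The pads swing forward as they close: fully open they stand 13 mm farther back than shut.
Start: joints at [-1.221, 0.276, 1.505, -0, 1.361, -0.121], TCP at [0.261, -0.512, 0.231] pointing down, gripper open.
Joint ranges: [-2.89, 2.89], [-0.75, 2.08], [0.22, 2.7], [-1.18, 4.32], [0.11, 2.71], [-2.7, 2.7]. Speed limits (rad/s): [2.57, 2.57, 3.14, 3.14, 3.14, 3.14].

### API

Orientations are given as a unit quaternion [w, x, y, z].
In Python, from rig import manip gives the robot as it stands. The module is installed in compiled form; this text tells all that it offers.
- The arm moves only by the tool move_arm, never from a script. Its argument "motion" is a list that holds one entry, the list of rows, each a list of 5 numbers: the opening, from 0 (shut) to 1 (fully open), then the shift along the tool's x, y, z scaled (see below), then the turn about the tool's z scaled (see below). A call has 1 to 5 rows; each row shifts and turns the commanded pose from where the row before left it, along the tool's axes as they then stand; what a row does not reach is not made up. The controller multiplies each number of a shift by 0.1 m and each number of a turn by pi rad. A row lasts 1/8 s, in which the tool goes at most 62.5 mm and 10.7 degrees, less where a joint would pass 70% of its speed; a pose out of reach is approached as far as the arm can. A call with a number of a shift or a turn outside -1 to 1 is refused whole. A call with a gripper value outside its range is refused whole. The fingers move at their own pace and stop on an object; "grip_force" is the grip in N (left out, the last holds). Time passes only in rows, so rows that do not move let the fingers close. It gives the time, the measured TCP pose, the force and the opening at its end, in the units of the state.
- manip.get_state(): the state, without advancing time (a new reading comes with each control period).
- manip.get_image(name): name is "scene" or "top" or "wrist"; returns the picture (480x640x3 uint8, red, green, blue); there is no depth.
- manip.calibration(name): a dict with "mtx" (3x3 intrinsics, pixels), "k1" (the pictures are not rectified: a ray, as slopes to the right and down, at radius r is drawn at 1 + k1 r^2 times it, then the intrinsics apply), "R" (3x3) and "t" (3): a world point X has camera coordinates R X + t; the wrist camera has in their place "tool_from_camera" (4x4, takes a point from camera to tool coordinates, whose origin is the TCP and whose axes are the tool frame's). Camera axes: x right, y down, z forward; pixel columns grow to the right and rows downward; lengths in m; the calibration is good to about 2 mm. A picture is of the moment at which its call begins: read the wrist's pose just before it. calibration takes no time and is no camera call.
- manip.sign_off(): hands the job in, once; it reports no verdict.
The state is a dict: "clock": time; "qpos": joint angles; "qd": joint speeds; "effort": joint torques, N m; "position": TCP position; "ee_rot": TCP orientation; "contact_force": force on the tool from outside, world axes, zero at the start; "moment": the same for the moment, N m; "width": finger opening in m.
Only numpy, scipy, OpenCV 4.12 (cv2) and the standard library are available. Lean on these libraries where they do the work, as an engineer would, in place of code of your own. Each camera call takes 0.05 s, during which the arm holds its last target. There are 200 camera calls.

### The job

One of the four identical wooden jar lids on the hall table is not properly on its jar. Press lightly near the edge of one lid after another until you find the one that rocks, then press that lid on its middle until it sits fully down and level. Only press with the fingertips: do not lift or shift any lid, leave the other things on the table where they are, and end clear of everything.

Things in the scene. Friction and masses are not known exactly. Their poses are not given: they have to be found in the camera images.
- lid_1: Lid of one of four identical jars: plain light-wood disc 82 mm across, flat top. Origin: centre of the top, at the start level and 83 mm above the table; z up. 8 mm thick, with a 10 mm skirt hanging loosely outside the jar's mouth. The jars are white stoneware, 73 mm across, fixed; the mouth carries the lid 32 to 36 mm from its middle.
- lid_2: Lid of one of four identical jars: plain light-wood disc 82 mm across, flat top. Origin: centre of the top, at the start level and 83 mm above the table; z up. Three lids lie firmly. Under the middle of one, which may be any, a 12 mm wide inner stopper stands 4 mm too high, so that lid rocks. Lid numbers and starting heights do not tell which.
- lid_3: Lid of one of four identical jars: plain light-wood disc 82 mm across, flat top. Origin: centre of the top, at the start level and 83 mm above the table; z up. Rocking, for any lid: pressed with 2 to 5 N some 28 mm off its middle, on any side, that side sinks 2 to 4 mm (tips 0.1 to 0.13 rad) and comes back when let go. A firm lid does not tip when pressed up to 30 mm off its middle.
- lid_4: Lid of one of four identical jars: plain light-wood disc 82 mm across, flat top. Origin: centre of the top, at the start level and 83 mm above the table; z up. Seating, for any lid that rocks: pressed on its middle it stays level; at about 7 to 10 N the stopper slides in until the lid lies on the mouth, 4 mm lower than it began, and stays down.
- candle: Bystander, loose: amber glass jar candle with a brass cap, 48 mm across, 62 mm tall, among the jars. Origin: centre of its underside.
- matchbox: Bystander, loose: cardboard matchbox lying flat, 54 x 36 x 15 mm, among the jars. Origin: centre of its underside.
- owl: Bystander, loose: blue ceramic owl ornament, 90 mm across, 128 mm tall, beside the jars on the left. Origin: centre of its underside.
- keybowl: Bystander, loose: shallow brass bowl, 110 mm across, 32 mm high, on the right. Origin: centre of its underside.
- phone: Bystander, loose: black phone lying flat, 72 x 148 x 9 mm, on the left. Origin: centre of its underside.
- clothes_brush: Bystander, loose: clothes brush lying on the table on the right. Origin: on its handle's line near the table.
- tape: Bystander, loose: grey tape measure case, 60 x 34 x 60 mm, behind the jars. Origin: centre of its underside.

How it is judged:
On the way, in this order (a step that is already met when the one before it is completed fails the run):
1. a lid that has not gone down yet has been made to rock by pressing near its edge with the fingers (tipped by more than 0.05 rad) (((angle between lid_1's own z axis and vertical above 0.05 rad and contact force between the fingers and lid_1 above 0.2 N) or (angle between lid_2's own z axis and vertical above 0.05 rad and contact force between the fingers and lid_2 above 0.2 N) or (angle between lid_3's own z axis and vertical above 0.05 rad and contact force between the fingers and lid_3 above 0.2 N) or (angle between lid_4's own z axis and vertical above 0.05 rad and contact force between the fingers and lid_4 above 0.2 N))), for 0.1 s.
2. a lid has been pressed down home: at least 3 mm lower than at the start, and level (((height (world z) of lid_1 below 0.08 m and angle between lid_1's own z axis and vertical below 0.025 rad) or (height (world z) of lid_2 below 0.08 m and angle between lid_2's own z axis and vertical below 0.025 rad) or (height (world z) of lid_3 below 0.08 m and angle between lid_3's own z axis and vertical below 0.025 rad) or (height (world z) of lid_4 below 0.08 m and angle between lid_4's own z axis and vertical below 0.025 rad))), for 0.2 s.
At the end, for the whole second after the job is handed in: The lid that rocked lies at least 3 mm lower than at the start; all four lids are level within 0.025 rad, within 10 mm of where they began, and at rest (((height (world z) of lid_1 below 0.08 m and angle between lid_1's own z axis and vertical below 0.025 rad) or (height (world z) of lid_2 below 0.08 m and angle between lid_2's own z axis and vertical below 0.025 rad) or (height (world z) of lid_3 below 0.08 m and angle between lid_3's own z axis and vertical below 0.025 rad) or (height (world z) of lid_4 below 0.08 m and angle between lid_4's own z axis and vertical below 0.025 rad)) and distance of each of lid_1, lid_2, lid_3, lid_4 from where it was at the start of the episode below 0.01 m and angle between each of lid_1, lid_2, lid_3, lid_4's own z axis and vertical below 0.025 rad and linear speed of each of lid_1, lid_2, lid_3, lid_4 below 0.02 m/s); the robot touches nothing.
It fails at once if a lid is lifted, carried or shoved (its middle more than 12 mm from where it began, or more than 7 mm higher) (distance of any of lid_1, lid_2, lid_3, lid_4 from where it was at the start of the episode above 0.012 m or height (world z) of any of lid_1, lid_2, lid_3, lid_4 above 0.09 m).
It fails at once if one of the other things on the table is moved by more than 20 mm (distance of any of candle, matchbox, owl, keybowl, phone, clothes_brush, tape from where it was at the start of the episode above 0.02 m).
It also fails if it takes over 51 s, if anything falls off the work surface, if the arm or the gripper's body presses on something with over 40 N, if the wrist force passes 120 N, or if a joint passes its speed limit or range.

## Working session

There is one attempt and no reset: what is moved stays moved. The work goes in short steps, Python scripts to look and compute and a tool call to move; the robot and the scene stay as the last step left them, time stands still between calls to the robot, and variables do not carry over. Pictures are saved under pics/ and viewed, about 8 in all and at most 12, crops included, and the job is handed in when it is done.

Besides the shell and the picture viewer there is one more tool, called after ">>>" in YAML: its name, and indented under it one key for each argument. move_arm: Moves the arm, as the interface text tells. Its arguments: {"type":"object","properties":{"motion":{"type":"array"},"grip_force":{"type":"number"}},"required":["motion"]}

```bash
mkdir -p pics; python3 - <<'E'
from rig import manip
import cv2,numpy as np
s=manip.get_state();print(s)
for n in("top","scene"):
    im=manip.get_image(n);cv2.imwrite(f"pics/{n}0.png",im[:,:,::-1]);c=manip.calibration(n);print(n,c)
E
```

```text
{'clock': 0.0, 'qpos': array([-1.22097069e+00,  2.76587528e-01,  1.50614387e+00,  2.76634318e-05,
        1.36067766e+00, -1.21015729e-01]), 'qd': array([-0.00107124, -0.00018607, -0.00068518, -0.00026124, -0.00067485,
        0.00394584]), 'effort': array([ 6.71260350e-04, -4.16775584e+01, -2.45807898e+01,  1.42729691e-04,
        1.11014693e-02,  2.91948172e-07]), 'position': array([ 0.26065538, -0.51193713,  0.23043968]), 'ee_rot': array([-5.75279969e-04,  8.52534428e-01, -5.22670283e-01, -7.02898308e-04]), 'contact_force': array([-0.06350209,  0.1672821 ,  1.48292593]), 'moment': array([0.06680474, 0.01493998, 0.0164263 ]), 'width': 0.08550828139418752}
top {'mtx': array([[566.72445186,   0.        , 313.43433366],
       [  0.        , 566.72445186, 245.29028187],
       [  0.        ,   0.        ,   1.        ]]), 'k1': -0.1854502591916308, 'R': array([[-0.02389474, -0.99965403, -0.01099395],
       [-0.98786749,  0.02529813, -0.15322478],
       [ 0.1534499 ,  0.0071993 , -0.9881302 ]]), 't': array([-0.0138449 ,  0.57603461,  1.6582637 ])}
scene {'mtx': array([[623.98965224,   0.        , 319.96311783],
       [  0.        , 623.98965224, 237.12298863],
       [  0.        ,   0.        ,   1.        ]]), 'k1': -0.0615315449865563, 'R': array([[-0.74859073,  0.66295806,  0.00992637],
       [ 0.46885404,  0.53988188, -0.69907327],
       [-0.46881533, -0.51866575, -0.71498114]]), 't': array([ 0.45723274, -0.17374043,  1.87570369])}
```

View pics/top0.png

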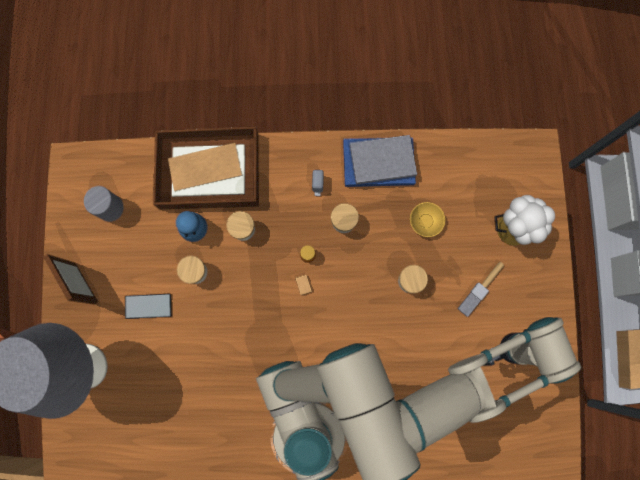

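View pics/scene0.png

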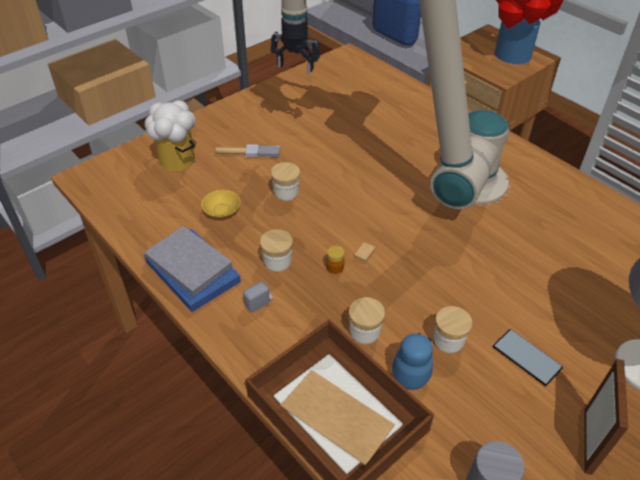

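The top view shows lids at about (344,217), (414,279), (240,226) and (191,270). The owl is at (191,226), the candle at (308,254) and the matchbox at (304,285). The scene view shows the same four lids at (285,175), (277,243), (366,314) and (453,323).

```bash
cat >h.py <<'E'
import cv2,numpy as np
def ray(c,uv,z):
    D=np.array([c["k1"],0,0,0.]);p=cv2.undistortPoints(np.array([[uv]],float),c["mtx"],D)[0,0]
    d=c["R"].T@np.r_[p,1];o=-c["R"].T@c["t"];return o+d*(z-o[2])/d[2]
E
python3 - <<'E'
from h import *
from rig import manip
for n,seeds in(("top",[(344,216),(413,279),(240,225),(191,269)]),("scene",[(277,241),(286,173),(366,312),(453,321)])):
    im=cv2.imread(f"pics/{n}0.png");c=manip.calibration(n);hsv=cv2.cvtColor(im,cv2.COLOR_BGR2HSV)
    print([hsv[v,u].tolist() for u,v in seeds], hsv[330,230] if n=="top" else hsv[200,350])
    lab=cv2.cvtColor(im,cv2.COLOR_BGR2LAB)
    for s in seeds:
        ref=np.median(lab[s[1]-4:s[1]+5,s[0]-4:s[0]+5].reshape(-1,3),0)
        m=(np.linalg.norm((lab-ref)*[.6,1,1],axis=2)<16).astype(np.uint8)
        m=cv2.morphologyEx(m,cv2.MORPH_OPEN,np.ones((3,3)))
        k,l,st,ce=cv2.connectedComponentsWithStats(m);i=l[s[1],s[0]]
        cn=max(cv2.findContours((l==i).astype(np.uint8),0,2)[0],key=cv2.contourArea)
        pts=np.array([ray(c,p[0],.083)[:2] for p in cn]);(x,y),r=cv2.minEnclosingCircle(pts.astype(np.float32))
        print(n,s,st[i],ce[i].round(1),ray(c,ce[i],.083).round(4),"circ",round(x,4),round(y,4),round(r,4))
c=manip.calibration("top")
for nm,uv,z in(("candle",(308,254),.06),("matchbox",(304,285),.015),("owl",(191,222),.12),("bowl",(428,220),.03),("tape",(318,178),.06)):print(nm,ray(c,uv,z).round(3))
E
```

```text
[[17, 113, 190], [18, 112, 203], [18, 113, 207], [18, 113, 210]] [ 14 148 160]
top (344, 216) [331 204  27  26 552] [344.1 216.3] [ 0.6541 -0.1213  0.083 ] circ 0.6543 -0.1216 0.0402
top (413, 279) [400 265  27  27 571] [413.3 278.4] [ 0.4642 -0.3177  0.083 ] circ 0.464 -0.3177 0.0402
top (240, 225) [227 212  26  26 544] [239.3 224.5] [0.6376 0.1899 0.083 ] circ 0.6379 0.19 0.0399
top (191, 269) [177 256  27  27 562] [189.9 269.2] [0.5075 0.3378 0.083 ] circ 0.5078 0.3378 0.0404
[[19, 103, 183], [18, 101, 189], [18, 100, 186], [18, 102, 185]] [ 14 153 163]
scene (277, 241) [260 229  32  24 608] [275.7 240.6] [ 0.6532 -0.1216  0.083 ] circ 0.6514 -0.1216 0.0424
scene (286, 173) [271 162  29  19 440] [285.  171.1] [ 0.4624 -0.3182  0.083 ] circ 0.462 -0.3192 0.0427
scene (366, 312) [350 297  35  29 790] [366.9 311.4] [0.6369 0.1896 0.083 ] circ 0.6357 0.1892 0.0414
scene (453, 321) [436 306  36  30 833] [453.9 320.4] [0.5068 0.3376 0.083 ] circ 0.5067 0.337 0.0419
candle [ 0.547 -0.011  0.06 ]
matchbox [0.459 0.004 0.015]
owl [0.642 0.327 0.12 ]
bowl [ 0.647 -0.381  0.03 ]
tape [ 0.78  -0.047  0.06 ]
```

>>> move_arm:
  motion:
    - [[0,0,0,0,0.05],[0,0,0,0,0.05],[0,0,0,0,0.05],[0,-0.4,-0.4,0,0],[0,-0.4,-0.4,0,0]]
  grip_force: 20

```text
clock: 0.72
position: [0.3412, -0.4318, 0.2307]
ee_rot: [0.0, -0.706, 0.708, 0.0]
contact_force: [-0.1, 0.1, -0.1]
width: 0.0
```

>>> move_arm:
  motion:
    - [[0,-0.285,-0.245,0.3,0],[0,-0.285,-0.245,0.3,0],[0,-0.285,-0.245,0.3,0],[0,-0.285,-0.245,0.3,0],[0,0,0,0,0]]

```text
clock: 1.35
position: [0.4383, -0.3151, 0.1086]
ee_rot: [-0.0, 0.708, -0.706, -0.003]
contact_force: [-0.7, -0.2, 0.1]
width: 0.0
```

```bash
python3 - <<'E'
from h import *
from rig import manip
s=manip.get_state();print(s["position"],s["contact_force"])
im=manip.get_image("wrist");cv2.imwrite("pics/w1.png",im[:,:,::-1])
F=[manip.get_state()["contact_force"].round(2).tolist()]
c=manip.calibration("wrist");T=np.linalg.inv(c["tool_from_camera"])
p=T[:3,:3]@[0,0,0]+T[:3,3];print(T.round(3),c["mtx"]@(p/p[2]),F)
E
```

```text
[ 0.43833048 -0.31506014  0.10857173] [-0.67287684 -0.23069398  0.10484864]
[[ 1.    -0.001 -0.002 -0.   ]
 [ 0.     0.947 -0.32   0.032]
 [ 0.002  0.32   0.947  0.161]
 [ 0.     0.     0.     1.   ]] [321.43644955 314.16442305   1.        ] [[0.73, -0.66, -0.23]]
```

View pics/w1.png

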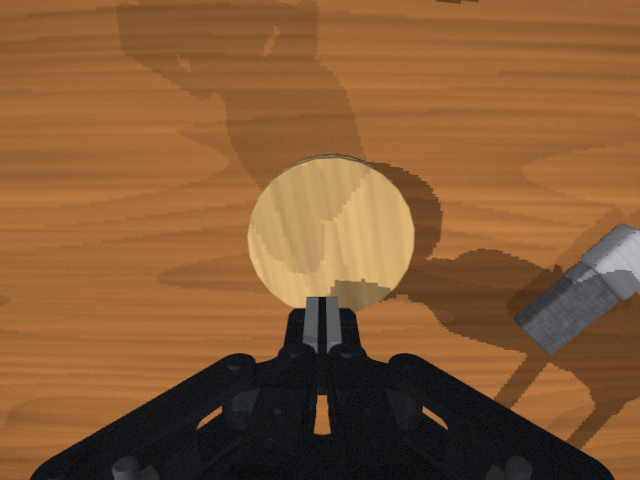

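The wrist view shows lid A centred at about (331,232) and the closed fingertips at (322,297), over its near edge. I'll descend in small steps from here.

>>> move_arm:
  motion:
    - [[0,0.03,0,0.22,0],[0,0,0,0.01,0],[0,0,0,0,0]]

```text
clock: 1.78
position: [0.4389, -0.3226, 0.0892]
ee_rot: [-0.0, -0.707, 0.708, -0.001]
contact_force: [-0.0, -0.1, 0.1]
width: 0.0001
```

>>> move_arm:
  motion:
    - [[0,0,0,0.01,0],[0,0,0,0.01,0],[0,0,0,0,0]]

```text
clock: 2.15
position: [0.439, -0.3216, 0.0865]
ee_rot: [-0.0, -0.707, 0.707, -0.0]
contact_force: [-0.0, -0.1, 0.6]
width: -0.0003
```

>>> move_arm:
  motion:
    - [[0,0,0,0.01,0],[0,0,0,0,0]]

```text
clock: 2.4
position: [0.4389, -0.3214, 0.0852]
ee_rot: [-0.0, -0.707, 0.707, 0.0]
contact_force: [0.2, -0.4, 0.0]
width: -0.0001
```

>>> move_arm:
  motion:
    - [[0,0,0,0.01,0],[0,0,0,0,0]]

```text
clock: 2.65
position: [0.4389, -0.3215, 0.0842]
ee_rot: [-0.0, -0.707, 0.707, 0.0]
contact_force: [0.6, -0.3, 0.7]
width: -0.0001
```

>>> move_arm:
  motion:
    - [[0,0,0,0.01,0],[0,0,0,0,0]]

```text
clock: 2.9
position: [0.4389, -0.3215, 0.0832]
ee_rot: [-0.0, -0.707, 0.707, 0.0]
contact_force: [-0.4, 0.3, -0.0]
width: 0.0
```

>>> move_arm:
  motion:
    - [[0,0,0,0.005,0],[0,0,0,0,0]]

```text
clock: 3.15
position: [0.4389, -0.3216, 0.0831]
ee_rot: [-0.0, -0.707, 0.707, -0.0]
contact_force: [-1.4, -0.2, 2.0]
width: 0.0001
```

>>> move_arm:
  motion:
    - [[0,0,0,0.005,0],[0,0,0,0,0]]

```text
clock: 3.4
position: [0.439, -0.3216, 0.0831]
ee_rot: [-0.0, -0.707, 0.707, -0.0]
contact_force: [-2.1, 1.2, 5.4]
width: -0.0002
```

Lid A stayed at 0.0831 m as the force rose from 2 to 5.4 N, so it is firm. Next is lid B.

>>> move_arm:
  motion:
    - [[0,0,0,-0.3,0],[0,-0.4,-0.38,0,0],[0,-0.4,-0.38,0,0],[0,-0.4,-0.38,0,0],[0,-0.4,-0.38,0,0]]

```text
clock: 4.03
position: [0.5921, -0.1604, 0.1121]
ee_rot: [-0.0, -0.707, 0.707, -0.0]
contact_force: [0.8, -0.2, 0.3]
width: 0.0002
```

>>> move_arm:
  motion:
    - [[0,-0.4,-0.38,0,0],[0,0,0,0,0],[0,0,0,0,0]]

```text
clock: 4.4
position: [0.6284, -0.1216, 0.1117]
ee_rot: [0.001, 0.707, -0.707, -0.0]
contact_force: [-0.6, -0.7, -0.8]
width: -0.0002
```

Excellent; I'll descend to about 0.085 and then step down.

>>> move_arm:
  motion:
    - [[0,0,0,0.15,0],[0,0,0,0.1,0],[0,0,0,0.01,0],[0,0,0,0,0]]

```text
clock: 4.9
position: [0.6288, -0.1221, 0.0861]
ee_rot: [-0.0, -0.707, 0.708, 0.0]
contact_force: [-0.3, 0.2, 0.6]
width: -0.0001
```

>>> move_arm:
  motion:
    - [[0,0,0,0.01,0],[0,0,0,0,0]]

```text
clock: 5.15
position: [0.6292, -0.1217, 0.0856]
ee_rot: [0.0, -0.707, 0.707, -0.0]
contact_force: [-0.0, 1.1, -0.1]
width: -0.0
```

>>> move_arm:
  motion:
    - [[0,0,0,0.01,0],[0,0,0,0,0]]

```text
clock: 5.4
position: [0.629, -0.1216, 0.0843]
ee_rot: [-0.0, -0.707, 0.707, -0.0]
contact_force: [0.5, -0.1, 0.9]
width: 0.0003
```

>>> move_arm:
  motion:
    - [[0,0,0,0.01,0],[0,0,0,0.005,0],[0,0,0,0,0]]

```text
clock: 5.78
position: [0.629, -0.1216, 0.0831]
ee_rot: [0.0, -0.707, 0.707, -0.0]
contact_force: [-0.0, -0.2, 1.8]
width: -0.0001
```

>>> move_arm:
  motion:
    - [[0,0,0,0.005,0],[0,0,0,0,0]]

```text
clock: 6.02
position: [0.629, -0.1216, 0.0831]
ee_rot: [0.0, -0.707, 0.707, -0.0]
contact_force: [-1.5, 0.4, 5.7]
width: 0.0
```

Lid B is firm too. Next is lid C.

>>> move_arm:
  motion:
    - [[0,0,0,-0.3,0],[0,-0.52,0.026,0,0],[0,-0.52,0.026,0,0],[0,-0.52,0.026,0,0],[0,-0.52,0.026,0,0]]

```text
clock: 6.65
position: [0.6186, 0.0879, 0.112]
ee_rot: [0.0, -0.707, 0.707, -0.0]
contact_force: [0.4, 0.1, 0.6]
width: 0.0
```

>>> move_arm:
  motion:
    - [[0,-0.52,0.026,0,0],[0,-0.52,0.026,0,0],[0,0,0,0,0],[0,0,0,0,0]]

```text
clock: 7.15
position: [0.6134, 0.1901, 0.1119]
ee_rot: [0.001, 0.707, -0.707, 0.0]
contact_force: [-1.4, -0.5, -0.2]
width: 0.0001
```

>>> move_arm:
  motion:
    - [[0,0,0,0.15,0],[0,0,0,0.1,0],[0,0,0,0.02,0],[0,0,0,0.01,0],[0,0,0,0,0]]

```text
clock: 7.78
position: [0.6138, 0.1902, 0.0845]
ee_rot: [0.0, -0.707, 0.707, -0.0]
contact_force: [0.2, 0.3, -0.5]
width: -0.0001
```

>>> move_arm:
  motion:
    - [[0,0,0,0.005,0],[0,0,0,0,0]]

```text
clock: 8.02
position: [0.6137, 0.1905, 0.084]
ee_rot: [0.0, -0.707, 0.707, -0.0]
contact_force: [-0.2, 0.4, -0.5]
width: 0.0001
```

>>> move_arm:
  motion:
    - [[0,0,0,0.005,0],[0,0,0,0,0]]

```text
clock: 8.28
position: [0.6135, 0.1904, 0.0833]
ee_rot: [-0.0, -0.707, 0.707, -0.0]
contact_force: [-0.2, -0.3, -0.2]
width: -0.0001
```

>>> move_arm:
  motion:
    - [[0,0,0,0.005,0],[0,0,0,0,0]]

```text
clock: 8.52
position: [0.6135, 0.1904, 0.0828]
ee_rot: [-0.0, -0.707, 0.707, 0.0]
contact_force: [-0.1, 0.5, 1.6]
width: -0.0002
```

>>> move_arm:
  motion:
    - [[0,0,0,0.005,0],[0,0,0,0,0]]

```text
clock: 8.78
position: [0.6134, 0.1904, 0.0823]
ee_rot: [-0.0, -0.707, 0.707, 0.0]
contact_force: [-1.4, 0.6, 1.6]
width: -0.0001
```

Lid C is sinking at a constant force of about 1.6 N, so it rocks. I'll keep going gently to get a clear tip.

>>> move_arm:
  motion:
    - [[0,0,0,0.005,0],[0,0,0,0,0]]

```text
clock: 9.02
position: [0.6134, 0.1903, 0.0817]
ee_rot: [-0.0, -0.707, 0.707, 0.0]
contact_force: [-0.3, -0.2, 1.3]
width: 0.0003
```

>>> move_arm:
  motion:
    - [[0,0,0,0.005,0],[0,0,0,0,0]]

```text
clock: 9.28
position: [0.6135, 0.1904, 0.0814]
ee_rot: [-0.0, -0.707, 0.707, -0.0]
contact_force: [-1.3, 0.3, 2.5]
width: 0.0003
```

>>> move_arm:
  motion:
    - [[0,0,0,0.005,0],[0,0,0,0,0]]

```text
clock: 9.52
position: [0.6135, 0.1904, 0.0813]
ee_rot: [0.0, -0.707, 0.707, -0.0]
contact_force: [-2.3, 0.5, 5.5]
width: -0.0004
```

>>> move_arm:
  motion:
    - [[0,0,0,-0.3,0],[0,0,0,0,0],[0,0,0,0,0]]

```text
clock: 9.9
position: [0.6134, 0.1902, 0.11]
ee_rot: [-0.0, -0.707, 0.707, 0.0]
contact_force: [-0.6, 1.0, -0.5]
width: -0.0001
```

```bash
python3 - <<'E'
from h import *
from rig import manip
from scipy.spatial.transform import Rotation as Ro
s=manip.get_state();im=manip.get_image("wrist")[:,:,::-1].copy();cv2.imwrite("pics/w2.png",im)
c=manip.calibration("wrist");q=s["ee_rot"]
W=np.eye(4);W[:3,:3]=Ro.from_quat(np.r_[q[1:],q[0]]).as_matrix();W[:3,3]=s["position"]
M=np.linalg.inv(W@c["tool_from_camera"]);c["R"]=M[:3,:3];c["t"]=M[:3,3]
h=cv2.cvtColor(im,cv2.COLOR_BGR2HSV);m=((h[...,0]>=15)&(h[...,0]<=25)&(h[...,1]<150)&(h[...,2]>85)).astype(np.uint8)
m=cv2.morphologyEx(m,cv2.MORPH_OPEN,np.ones((5,5)))
cn=max(cv2.findContours(m,0,2)[0],key=cv2.contourArea);print(cv2.boundingRect(cn),s["position"])
hull=cv2.convexHull(cn);pts=np.array([ray(c,p[0],.083)[:2] for p in cn]);print(cv2.minEnclosingCircle(pts.astype(np.float32)))
cv2.drawContours(im,[cn],-1,(0,0,255),1);cv2.imwrite("pics/w2c.png",im)
E
```

```text
(244, 154, 165, 157) [0.61335244 0.19020038 0.11003475]
((0.6382161378860474, 0.18800434470176697), 0.041585199534893036)
```

View pics/w2c.png

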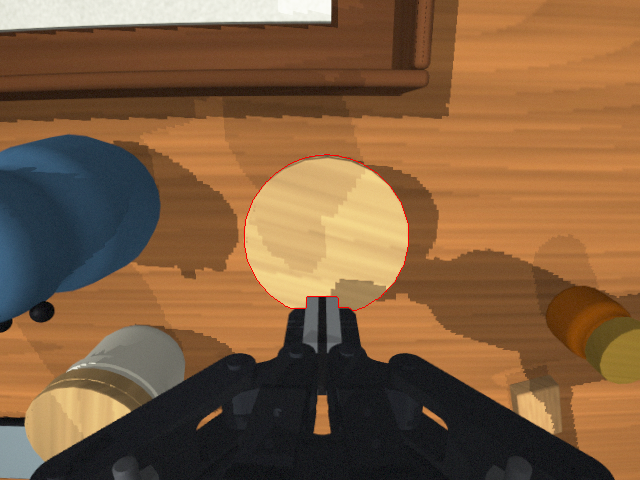

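The wrist view shows lid C as an undisturbed full circle (red contour, centre about (327,235)), and its centre works out at (0.638, 0.189). I'll move over the middle and press.

>>> move_arm:
  motion:
    - [[0,0.01,-0.245,0,0],[0,0,0,0.15,0],[0,0,0,0.1,0],[0,0,0,0,0]]

```text
clock: 10.45
position: [0.6362, 0.1892, 0.0838]
ee_rot: [-0.002, -0.707, 0.707, 0.001]
contact_force: [0.1, 0.6, 0.2]
width: 0.0001
```

>>> move_arm:
  motion:
    - [[0,0,0,0.01,0],[0,0,0,0.005,0],[0,0,0,0,0]]

```text
clock: 10.82
position: [0.638, 0.1894, 0.0846]
ee_rot: [0.0, -0.707, 0.707, -0.0]
contact_force: [0.4, -0.7, -0.4]
width: -0.0004
```

>>> move_arm:
  motion:
    - [[0,0,0,0.01,0],[0,0,0,0.01,0],[0,0,0,0,0]]

```text
clock: 11.2
position: [0.6381, 0.1893, 0.0822]
ee_rot: [-0.0, -0.707, 0.707, -0.0]
contact_force: [-0.2, -0.3, -0.5]
width: -0.0001
```

>>> move_arm:
  motion:
    - [[0,0,0,0.005,0],[0,0,0,0,0]]

```text
clock: 11.45
position: [0.6381, 0.1894, 0.0822]
ee_rot: [0.0, -0.707, 0.707, -0.0]
contact_force: [-0.9, -0.2, 4.5]
width: -0.0004
```

>>> move_arm:
  motion:
    - [[0,0,0,0.005,0],[0,0,0,0,0]]

```text
clock: 11.7
position: [0.6381, 0.1894, 0.0821]
ee_rot: [0.0, -0.707, 0.707, -0.0]
contact_force: [-1.1, 0.6, 5.0]
width: -0.0001
```

>>> move_arm:
  motion:
    - [[0,0,0,0.005,0],[0,0,0,0.005,0],[0,0,0,0,0]]

```text
clock: 12.08
position: [0.6381, 0.1894, 0.0813]
ee_rot: [0.0, -0.707, 0.707, -0.0]
contact_force: [-1.7, -0.1, 5.5]
width: 0.0
```

>>> move_arm:
  motion:
    - [[0,0,0,0.01,0],[0,0,0,0,0]]

```text
clock: 12.32
position: [0.6381, 0.1894, 0.0803]
ee_rot: [0.0, -0.707, 0.707, -0.0]
contact_force: [-2.3, 0.3, 6.8]
width: -0.0004
```

>>> move_arm:
  motion:
    - [[0,0,0,0.01,0],[0,0,0,0,0]]

```text
clock: 12.58
position: [0.6381, 0.1894, 0.0792]
ee_rot: [0.0, -0.707, 0.707, -0.0]
contact_force: [-2.0, 0.9, 5.1]
width: 0.0001
```

>>> move_arm:
  motion:
    - [[0,0,0,0.01,0],[0,0,0,0,0]]

```text
clock: 12.82
position: [0.6381, 0.1894, 0.0791]
ee_rot: [0.0, -0.707, 0.707, -0.0]
contact_force: [-2.6, -0.3, 10.7]
width: -0.0005
```

>>> move_arm:
  motion:
    - [[0,0,0,0.005,0],[0,0,0,0,0],[0,0,0,0,0]]

```text
clock: 13.2
position: [0.6381, 0.1894, 0.0791]
ee_rot: [0.0, -0.707, 0.707, -0.0]
contact_force: [-2.9, -0.8, 11.4]
width: -0.0004
```

It has bottomed out at 0.0791 m. I'll give it one slightly firmer press, then retreat straight up and away.

>>> move_arm:
  motion:
    - [[0,0,0,0.008,0],[0,0,0,0,0],[0,0,0,0,0]]

```text
clock: 13.58
position: [0.6381, 0.1893, 0.079]
ee_rot: [0.001, -0.707, 0.707, -0.001]
contact_force: [-5.0, -0.3, 15.6]
width: -0.0003
```

>>> move_arm:
  motion:
    - [[0,0,0,-0.1,0],[0,0,0,-0.3,0],[0,0,0,-0.5,0],[0,0,0.4,-0.3,0],[0,0,0,0,0]]

```text
clock: 14.2
position: [0.5974, 0.1899, 0.1991]
ee_rot: [-0.002, 0.707, -0.707, 0.001]
contact_force: [0.5, 0.2, 0.4]
width: 0.0
```

```bash
python3 - <<'E'
from h import *
from rig import manip
s=manip.get_state();print(s["position"],s["contact_force"])
for n,seeds in(("top",[(344,216),(413,279),(240,225),(191,269)]),("scene",[(277,241),(286,173),(366,312),(453,321)])):
    im=manip.get_image(n)[:,:,::-1].copy();cv2.imwrite(f"pics/{n}1.png",im)
    c=manip.calibration(n)
    lab=cv2.cvtColor(im,cv2.COLOR_BGR2LAB)
    for s in seeds:
        ref=np.median(lab[s[1]-4:s[1]+5,s[0]-4:s[0]+5].reshape(-1,3),0)
        m=(np.linalg.norm((lab-ref)*[.6,1,1],axis=2)<16).astype(np.uint8)
        m=cv2.morphologyEx(m,cv2.MORPH_OPEN,np.ones((3,3)));k,l,st,ce=cv2.connectedComponentsWithStats(m);i=l[s[1],s[0]]
        print(n,s,st[i],ce[i].round(1),ray(c,ce[i],.083).round(4))
E
```

```text
[0.59742727 0.18986021 0.19909452] [0.48305013 0.18025187 0.44909662]
top (344, 216) [331 204  27  26 558] [344.3 216.5] [ 0.6533 -0.1218  0.083 ]
top (413, 279) [400 265  27  27 575] [413.3 278.4] [ 0.4643 -0.3178  0.083 ]
top (240, 225) [     0      0    640    480 298521] [322.9 236.2] [ 0.5958 -0.0568  0.083 ]
top (191, 269) [190 269   5   4  19] [192.1 270.6] [0.5032 0.3311 0.083 ]
scene (277, 241) [260 229  33  24 607] [275.9 240.4] [ 0.6526 -0.1219  0.083 ]
scene (286, 173) [271 162  29  19 438] [285.  171.1] [ 0.4624 -0.3182  0.083 ]
scene (366, 312) [349 298  36  30 821] [366.7 312.4] [0.6392 0.1911 0.083 ]
scene (453, 321) [436 306  36  30 818] [453.6 320.3] [0.507  0.3369 0.083 ]
```

View pics/scene1.png

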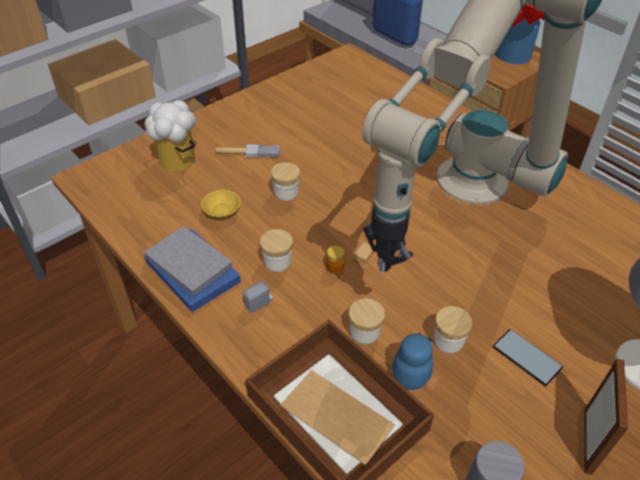

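The scene view shows all four lids in place, the bystanders unmoved and the arm clear. The pressed lid at (367,312) sits about 1 px lower than before, which fits a drop of about 4 mm. I'm handing it in.

```bash
python3 -c "
from rig import manip
print(manip.sign_off(), manip.get_state()['clock'])"
```

```text
the job is handed in; nothing more can be done
the job is handed in; nothing more can be done
```

I found the lid that rocks, pressed it home and handed the job in at about 14 s of robot time; no verdict was reported.

- **Firm lids:** The lids at (0.464, -0.318) and (0.654, -0.122) did not sink when pressed with about 5.5 N, 24 to 25 mm off their middles.
- **Rocking lid:** The lid at (0.638, 0.189) sank 1.8 mm at about 1.5 N on the same kind of press, then stopped. I judged the tip to be over 0.05 rad from that sink, without measuring the angle directly.
- **Seating:** Pressed on its middle, that lid slid down at about 5 to 7 N, a little under the stated 7 to 10 N. It stopped at 0.079 m and stayed there up to 15.6 N.
- **Not tested:** I did not press the fourth lid, at (0.507, 0.338), because the rocking one was already found.

**Last checks:** In the scene camera all four lids were within about 3 mm of their starting places. The seated lid's image was about 1 px lower, which fits a drop of about 4 mm. The other things on the table looked unmoved, and the tool was clear at 0.20 m with the measured force near zero.

**Failed check:** The top-view check did not work for the seated lid and the fourth lid, probably because the arm blocked the view, so those two rest on the scene camera alone. I did not press the seated lid's edge again to confirm it is level.

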